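Pump up the feed reservoir and open the tap to the chip

TASK

Start the feed to the glass chip, by touch alone, gripping and lifting nothing: with shut fingers press the blue pump knob on the reservoir down and let it spring back, again and again, until the green pressure pin beside it has come fully out of its brass bush. Only then push the red tap lever round with a fingertip, a quarter turn to its stop, so that it lies along the pipe and points away from the reservoir. Do not touch the green pin, leave the knob up, do not shove the rig about, and leave everything else on the bench where it stands.

Things in the scene. Friction and masses are not known exactly. Their poses are not given: they have to be found in the camera images.
- rig: The feed rig: a loose grey breadboard on rubber feet, 200 mm (its x) by 300 mm (its y), 6 kg; origin at the centre of its underside, z up, top face 16 mm above the bench. Fixed on it stand the pressure reservoir (axis at x = 0, y = -85 mm), the tap on a post (stem at x = 20, y = 75 mm) and a low black chip holder (x = 52 to 92, y = 22 to 108 mm) up to 34 mm high.
- lid_centre (a point): Centre of the top of the reservoir's white lid, 108 mm wide, 124 mm above the bench. The knob's barrel stands on it, to 145 mm. Also on the lid, in the rig's axes from here: a brass relief valve at x = -30, y = -20 mm, up to 140 mm above the bench, and a black hose fitting at x = 12, y = 34 mm, up to 146 mm; its thin blue hose bows up to 155 mm and on to the tap.
- knob_top (a point): Centre of the top of the blue mushroom-shaped pump knob, 42 mm wide and 17 mm high, over the reservoir's axis; 192 mm above the bench at rest, moves straight down with the knob.
- plunger (a joint): How far the pump knob is pressed down, m: 0 at rest (up), 0.028 fully down. A spring returns it; pushing takes about 6 N at the top and 13 N at the bottom.
- pin (a joint): How far the green pressure pin has risen, m: 0 = in, 0.016 = fully out, at its stop. Each full down stroke of the knob (28 mm) raises it about 2.8 mm, a shorter one in proportion; the knob must come up before the next. Between strokes it stays put but for about 0.3 mm. It starts 0 to 4 mm out. Once it is fully out, further strokes only vent and do no harm.
- pin_top (a point): Centre of the top of the green pressure pin, 9 mm in diameter, beside the knob on the lid, at x = 20, y = -115 mm of the rig; 136 mm above the bench when in, 152 mm when fully out. Not to be touched. Its brass bush is 18 mm wide, top 134 mm above the bench.
- tap (a joint): Angle of the tap lever, rad: 0 = shut (lever points to the rig's -x, across the pipe), 1.571 = fully open (points to the rig's +y, along the pipe, away from the reservoir). It turns clockwise seen from above, has a stop at each end and stays where it is left; about 1.5 N at the sleeve moves it. It starts within 0.1 rad of shut.
- tap_stem (a point): The axis about which the tap lever turns, at the height of the middle of the lever, 118 mm above the bench; its axes are the rig's. Below it the tap's brass pipe runs along y, 50 mm long and 25 mm thick, top 110 mm above the bench; thin hoses leave both its ends.
- lever_grip (a point): Middle of the lever's red sleeve, 50 mm from the turning axis, 118 mm above the bench. The sleeve is 45 mm long (27 to 72 mm from the axis), 13 mm wide and 10 mm high (113 to 123 mm above the bench).
- vial_a: Amber vial with a white cap standing loose on the breadboard, 23 mm wide, 46 mm high; origin at the centre of its underside.
- vial_b: A second such vial, standing loose on the breadboard; origin at the centre of its underside.
- bottle: Loose amber bottle with a blue cap, 64 mm wide, 125 mm high; origin at the centre of its underside.
- tip_box: Loose blue pipette-tip box with a clear lid, 120 x 82 x 63 mm; origin at the centre of its underside.
- beaker: Loose glass beaker, 60 mm wide, 75 mm high; origin at the centre of its underside.
- dish: Loose round dish with a white lid, 92 mm wide, 16 mm high; origin at the centre of its underside.
- marker: Loose white marker pen with a black cap lying on the bench in front of the rig, about 122 mm long (its y), 17 mm thick; origin at its underside, near its middle.

How it is judged:
On the way, in this order (a step that is already met when the one before it is completed fails the run):
1. the pressure pin is fully out while the tap is still shut (value of joint pin above 0.0145 m and value of joint tap below 0.35 rad), for 0.2 s.
2. the tap lever is turned fully open (value of joint tap above 1.45 rad), for 0.2 s.
At the end, for the whole second after the job is handed in: The green pin stands at least 14.5 mm out of its 16 mm, the tap lever is within 0.12 rad (7 degrees) of its open stop, the pump knob is back up (within 3 mm) and the rig is at rest (value of joint pin above 0.0145 m and value of joint tap above 1.45 rad and value of joint plunger below 0.003 m and linear speed of rig below 0.01 m/s); the robot touches nothing.
It fails at once if the tap is opened before the pin is fully out (value of joint tap above 0.5 rad and value of joint pin below 0.0145 m).
It fails at once if the robot touches the pressure pin (contact force between pin_c0 and the fingers above 0.5 N or contact force between pin_c0 and the arm above 0.5 N).
It fails at once if the rig is lifted, tipped or shoved by more than 20 mm (distance of rig from where it was at the start of the episode above 0.02 m or angle between rig's own z axis and vertical above 0.06 rad).
It fails at once if something else is knocked over, lifted or moved by more than 20 mm (distance of any of vial_a, vial_b, bottle, tip_box, beaker, dish, marker from where it was at the start of the episode above 0.02 m or angle between any of vial_a, vial_b, bottle, beaker's own z axis and vertical above 0.3 rad).
It also fails if it takes over 54 s, if anything falls off the work surface, if the arm or the gripper's body presses on something with over 40 N, if the wrist force passes 120 N, or if a joint passes its speed limit or range.

ROBOT

A 7-joint arm with a two-finger parallel gripper is mounted at the origin on the work surface. World frame = base frame: x ahead of the robot, y to its left, z up, the work surface at z = 0. Lengths are in m, angles in rad, forces in N, time in s.
With the tool pointing down it reaches from about 0.425 to 1.025 m from the base axis. Payload 3.6 kg.
Tool frame: the origin (TCP) lies at the very end of the fingers, on their centre line; the grasp point (between the pads) lies 19 mm behind it; y points along the fingers, x is the direction in which the jaws open and shut, and the axes are right-handed (so a half turn about y gives the same grasp; the last joint's range is limited). The gripper opens to 85 mm and grips with 20 to 120 N. Pads are 22 mm wide; open, the fingers measure 114 mm over their backs; the gripper's body (76 mm by 85 mm) begins 54 mm behind the grasp point. The pads swing forward as they close: fully open they stand 13 mm farther back than shut.
Start: joints at [1.21, 0.591, 0.048, 1.609, -0.033, 0.943, -0.034], TCP at [0.192, -0.699, 0.231] pointing down, gripper open.
Joint ranges: [-2.69, 2.69], [-0.47, 2.24], [-1.27, 1.36], [0.19, 2.51], [-1.53, 4.68], [0.08, 2.07], [-3.09, 3.09]. Speed limits (rad/s): [2.57, 2.57, 3.14, 3.14, 3.14, 3.14, 3.14].

INTERFACE

Orientations are given as a 3x3 rotation matrix whose columns are the frame's x, y, z axes.
In Python, from cell import bot gives the robot as it stands.
- The arm moves only by the tool jog_arm, never from a script. Its argument "motion" is a list of rows, each an object with "delta_pos": the shift along the tool's x, y, z in mm, a list of three; "turn": the turn, a rotation vector about the tool's x, y, z in degrees, a list of three. In form: [{"delta_pos": [dx, dy, dz], "turn": [ax, ay, az]}, ...]. A call has 1 to 12 rows; each row is the pose to reach, as a shift and turn from the pose commanded when the call began, along the tool's axes at that moment; what a row does not reach only later rows make up. A row lasts 1/12 s, in which the tool goes at most 41.7 mm and 7.16 degrees, less where a joint would pass 70% of its speed; a pose out of reach is approached as far as the arm can. A call with a gripper value outside its range is refused whole. "gripper" is the closure, from -1 (fully open) to 1 (shut), set as the call begins (left out, the last holds). The fingers move at their own pace and stop on an object; "squeeze" is the grip in N (left out, the last holds). Time passes only in rows, so rows that repeat a pose let the fingers close. It gives the time, the measured TCP pose, the force and the opening at its end, in the units of the state.
- bot.get_state(): the state, without advancing time (a new reading comes with each control period).
- bot.snapshot(name): name is "scene" or "top" or "wrist"; returns (picture, depth): 384x512x3 uint8, blue, green, red; 384x512 float32, m along the optical axis (not along the pixel's ray), 0 where there is no reading.
- bot.calibration(name): a dict with "fovy" (degrees; the focal length in pixels is half the picture's height over the tangent of half this angle, whatever the lens; pixels are square), "cx", "cy" (the principal point, pixels), "rvec" (rotation vector, rad) and "tvec" (3), from world to camera coordinates, as OpenCV has them; the wrist camera has in their place "T_tool_cam" (4x4, takes a point from camera to tool coordinates, whose origin is the TCP and whose axes are the tool frame's). Camera axes: x right, y down, z forward; pixel columns grow to the right and rows downward; lengths in m; the calibration is good to about 2 mm. A picture is of the moment at which its call begins: read the wrist's pose just before it. calibration takes no time and is no camera call.
- bot.finish_job(): hands the job in, once; it reports no verdict.
Trained networks look in the newest picture that a camera, given by its name, has taken for a name from the list of things; names that differ only in an ending like _2 or _b are one class to them, and where a whole thing is asked for, a point or a joint stands for the part that bears it (a point fixed in the world has none). Each returns a list of dicts, best first, with "p" (0 to 1); they miss things now and then, are a little off and sometimes report something else, mostly with a low value. They report only what shows in the picture. A call takes as long as a camera call.
- bot.search_frame(label, camera): "bbox" ([left, top, right, bottom] in pixels, round what is visible of it).
- bot.spot_point(label, camera): "centre" ([column, row] in pixels: a listed point, or the origin of a listed thing).
The state is a dict: "t": time; "joint_positions": joint angles; "qd": joint speeds; "joint_efforts": joint torques, N m; "position": TCP position; "tool_rot": TCP orientation; "force": force on the tool from outside, world axes, zero at the start; "moment": the same for the moment, N m; "gripper_width": opening from 0.0 (shut) to 1.0 (fully open).
Only numpy, scipy, OpenCV 4.12 (cv2) and the standard library are available. Lean on these libraries where they do the work, as an engineer would, in place of code of your own. Each camera call takes 0.05 s, during which the arm holds its last target.

## Working session

There is one attempt and no reset: what is moved stays moved. The work goes in short steps, Python scripts to look and compute and a tool call to move; the robot and the scene stay as the last step left them, time stands still between calls to the robot, and variables do not carry over. Pictures are saved under pics/ and viewed, and the job is handed in when it is done.

Besides the shell and the picture viewer there is one more tool, called after "Emit:" as name([rows], argument=value, ...), one row to a line, values as JSON. jog_arm: Moves the arm, as the interface text tells. Its arguments: {"type":"object","properties":{"motion":{"type":"array","items":{"type":"object","properties":{"delta_pos":{"type":"array","items":{"type":"number"}},"turn":{"type":"array","items":{"type":"number"}}}}},"gripper":{"type":"number"},"squeeze":{"type":"number"}},"required":["motion"]}

```bash
ls; mkdir -p pics; cat > h.py <<'E'
import numpy as np, cv2
from cell import bot
def K(c):
    f=192/np.tan(np.radians(c["fovy"])/2); return f,c["cx"],c["cy"]
def snap(cam,name):
    s=bot.get_state(); im,d=bot.snapshot(cam); cv2.imwrite(f"pics/{name}.png",im); return s,im,d
def pose(cam,s=None):
    c=bot.calibration(cam)
    if cam=="wrist":
        T=np.eye(4);T[:3,:3]=s["tool_rot"];T[:3,3]=s["position"]; return c,T@np.array(c["T_tool_cam"])
    R=cv2.Rodrigues(np.array(c["rvec"],float))[0]; T=np.eye(4);T[:3,:3]=R.T;T[:3,3]=-R.T@np.array(c["tvec"],float).ravel(); return c,T
def ray(cam,px,s=None):
    c,T=pose(cam,s); f,cx,cy=K(c); v=T[:3,:3]@np.array([(px[0]-cx)/f,(px[1]-cy)/f,1]); return T[:3,3],v
def at_z(cam,px,z,s=None):
    o,v=ray(cam,px,s); return o+v*(z-o[2])/v[2]
def at_d(cam,px,d,s=None):
    o,v=ray(cam,px,s); return o+v*d
def proj(cam,P,s=None):
    c,T=pose(cam,s); f,cx,cy=K(c); q=np.linalg.inv(T)@np.append(P,1); return np.array([f*q[0]/q[2]+cx,f*q[1]/q[2]+cy])
def tri(r):
    A=0;b=0
    for o,v in r:
        v=v/np.linalg.norm(v);M=np.eye(3)-np.outer(v,v);A=A+M;b=b+M@o
    return np.linalg.solve(A,b)
E
python3 - <<'E'
from h import *
np.set_printoptions(precision=4,suppress=True)
S={}
for c in ["scene","top","wrist"]:
    s,im,d=snap(c,c+"0"); np.save(f"pics/{c}0.npy",d)
    print(c,im.shape,bot.calibration(c)["fovy"])
print(np.array(s["tool_rot"]),s["position"],s["force"],s["t"])
for l in ["lid_centre","knob_top","pin_top","tap_stem","lever_grip","rig"]:
    for c in ["scene","top"]:
        r=bot.spot_point(l,c)
        print(l,c,[(np.round(x["centre"]),round(x["p"],2)) for x in r[:2]])
print(bot.get_state()["t"])
E
```

```text
pics
scene (384, 512, 3) 42.53297463580811
top (384, 512, 3) 43.487754271588805
wrist (384, 512, 3) 63.09441746913288
[[ 0.2646 -0.0007  0.9643]
 [-0.9643  0.0019  0.2646]
 [-0.002  -1.     -0.0001]] [ 0.1916 -0.6984  0.2302] [-0.0268  0.9718 -0.0342] 0.1
lid_centre scene [(array([224., 214.]), 0.58)]
lid_centre top [(array([264., 157.]), 0.83), (array([127., 212.]), 0.21)]
knob_top scene [(array([225., 200.]), 0.73)]
knob_top top [(array([266., 149.]), 0.7)]
pin_top scene [(array([349., 350.]), 0.59)]
pin_top top []
tap_stem scene [(array([286., 245.]), 0.83)]
tap_stem top [(array([208., 166.]), 0.71)]
lever_grip scene [(array([293., 227.]), 0.71)]
lever_grip top [(array([214., 186.]), 0.46)]
rig scene [(array([260., 249.]), 0.83), (array([228., 215.]), 0.69)]
rig top [(array([238., 171.]), 0.74)]
0.75
```

View pics/scene0.png

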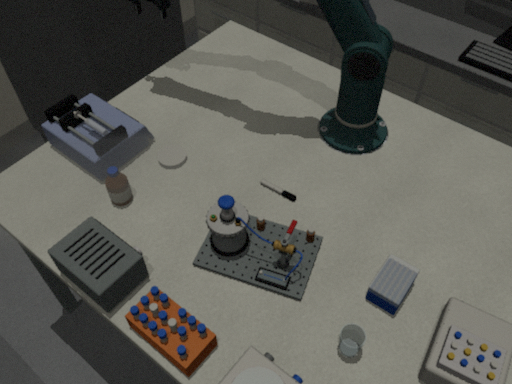

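View pics/top0.png

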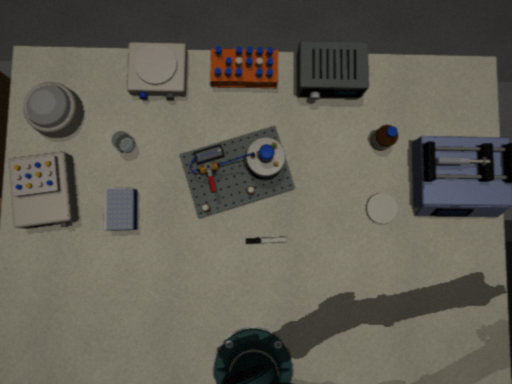

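```bash
python3 - <<'E'
from h import *
np.set_printoptions(precision=4,suppress=True)
P={"lid_centre":((224,214),(264,157),.124),"knob_top":((225,200),(266,149),.192),"tap_stem":((286,245),(208,166),.118),"lever_grip":((293,227),(214,186),.118)}
for k,(a,b,z) in P.items():
    print(k,tri([ray("scene",a),ray("top",b)]),at_z("scene",a,z),at_z("top",b,z))
    d=np.load("pics/top0.npy");print(at_d("top",b,d[b[1],b[0]]))
print(pose("top")[1],pose("scene")[1], bot.get_state()["t"])
E
```

```text
lid_centre [ 0.5936 -0.0266  0.1277] [ 0.5953 -0.035   0.124 ] [ 0.5899 -0.0207  0.124 ]
[ 0.5782 -0.0187  0.1875]
knob_top [ 0.5984 -0.0236  0.1937] [ 0.5976 -0.0247  0.192 ] [ 0.5987 -0.0235  0.192 ]
[ 0.5994 -0.0237  0.1886]
tap_stem [0.5638 0.1363 0.106 ] [0.569  0.1429 0.118 ] [0.5633 0.133  0.118 ]
[0.5626 0.1327 0.1221]
lever_grip [0.5084 0.118  0.1055] [0.5148 0.1246 0.118 ] [0.5081 0.1153 0.118 ]
[0.5082 0.1153 0.117 ]
[[ 0.0123 -0.9931  0.1164  0.3492]
 [-0.9996 -0.015  -0.0226  0.0218]
 [ 0.0242 -0.1161 -0.9929  1.4303]
 [ 0.      0.      0.      1.    ]] [[-0.6244  0.6077 -0.4907  1.1287]
 [ 0.7811  0.4832 -0.3955  0.5067]
 [-0.0032 -0.6302 -0.7764  1.1348]
 [ 0.      0.      0.      1.    ]] 0.75
```

```bash
python3 - <<'E'
from h import *
np.set_printoptions(precision=4,suppress=True)
print(np.array(bot.calibration("wrist")["T_tool_cam"]))
s=bot.get_state(); R=np.array(s["tool_rot"])
print(R.T@(np.array([.50,-.03,.36])-s["position"])*1000)
for cam in ["scene","top"]:
  print(proj(cam,[.598,-.024,.192]))
  im=cv2.imread(f"pics/{cam}0.png"); c=proj(cam,[.58,.05,.1]).astype(int)
  cv2.imwrite(f"pics/z{cam}.png",cv2.resize(im[c[1]-75:c[1]+75,c[0]-90:c[0]+90],None,fx=4,fy=4,interpolation=cv2.INTER_CUBIC))
E
```

```text
[[ 1.     -0.0002 -0.0008 -0.0001]
 [ 0.0007 -0.2869  0.958  -0.1444]
 [-0.0004 -0.958  -0.2869  0.0721]
 [ 0.      0.      0.      1.    ]]
[-563.7525 -128.6972  474.271 ]
[225.0941 200.2419]
[266.1753 149.2585]
```

View pics/zscene.png

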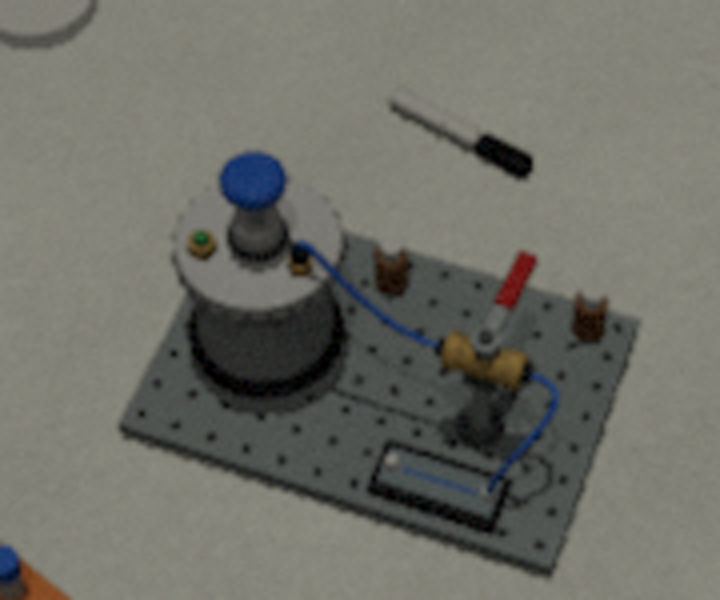

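View pics/ztop.png

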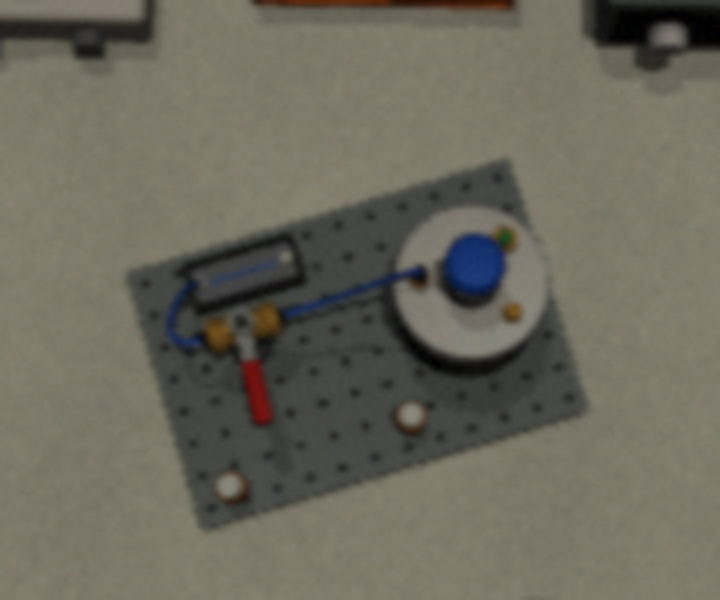

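Emit:
jog_arm([
  {"delta_pos":[-8,-30,8]},
  {"delta_pos":[-25,-60,25]},
  {"delta_pos":[-45,-85,45]},
  {"delta_pos":[-70,-105,68]},
  {"delta_pos":[-98,-120,92]},
  {"delta_pos":[-126,-130,116]},
  {"delta_pos":[-154,-130,140]},
  {"delta_pos":[-182,-130,164]},
  {"delta_pos":[-210,-130,188]},
  {"delta_pos":[-238,-130,212]},
  {"delta_pos":[-266,-130,236]},
  {"delta_pos":[-294,-130,260]},
], gripper=1)

```text
invalid input at $.motion[0]: expected keys delta_pos, turn
```

Emit:
jog_arm([
  {"delta_pos":[-28,0,25]},
  {"delta_pos":[-56,0,50]},
  {"delta_pos":[-84,0,75]},
  {"delta_pos":[-112,0,100]},
  {"delta_pos":[-140,0,125]},
  {"delta_pos":[-168,0,150]},
  {"delta_pos":[-196,0,175]},
  {"delta_pos":[-224,0,200]},
  {"delta_pos":[-252,0,225]},
  {"delta_pos":[-280,0,250]},
  {"delta_pos":[-308,0,275],"turn":[0,-2,0]},
  {"delta_pos":[-312,0,278],"turn":[0,-5,0]},
])

```text
invalid input at $.motion[0]: expected keys delta_pos, turn
```

```bash
python3 - <<'E'
from h import *
np.set_printoptions(precision=4,suppress=True)
s,im,d=snap("wrist","w1"); np.save("pics/w1.npy",d)
import pickle; pickle.dump(s,open("s1.pkl","wb"))
print(s["t"],s["position"],np.array(s["tool_rot"]),s["force"],s["gripper_width"])
for l in ["lid_centre","knob_top","pin_top","tap_stem","lever_grip"]:
    r=bot.spot_point(l,"wrist"); print(l,[(np.round(x["centre"]),round(x["p"],2)) for x in r[:2]])
    z={"lid_centre":.124,"knob_top":.192,"pin_top":.138,"tap_stem":.118,"lever_grip":.118}[l]
    if r:
        c=r[0]["centre"]; print(at_z("wrist",c,z,s), at_d("wrist",c,d[int(round(c[1])),int(round(c[0]))],s))
E
```

```text
0.75 [ 0.1918 -0.6992  0.2313] [[ 0.2646  0.      0.9643]
 [-0.9643 -0.0001  0.2646]
 [ 0.0001 -1.      0.    ]] [-0.1852  0.2527  0.6674] 0.9975345259203028
lid_centre []
knob_top []
pin_top []
tap_stem []
lever_grip []
```

View pics/w1.png

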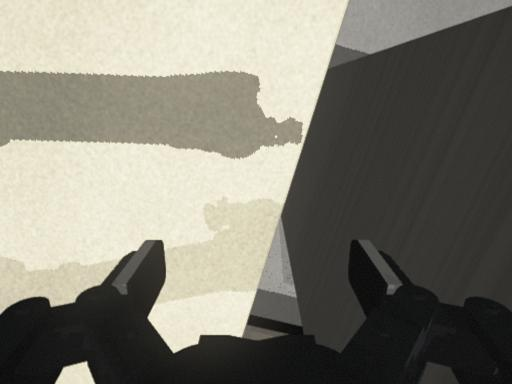

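The view shows only the bare bench and the open fingers: the calls were refused because every row needs a turn.

Emit:
jog_arm([
  {"delta_pos":[-8,-30,8],"turn":[0,0,0]},
  {"delta_pos":[-25,-60,25],"turn":[0,0,0]},
  {"delta_pos":[-45,-85,45],"turn":[0,0,0]},
  {"delta_pos":[-70,-105,68],"turn":[0,0,0]},
  {"delta_pos":[-98,-120,92],"turn":[0,0,0]},
  {"delta_pos":[-126,-130,116],"turn":[0,0,0]},
  {"delta_pos":[-154,-130,140],"turn":[0,0,0]},
  {"delta_pos":[-182,-130,164],"turn":[0,0,0]},
  {"delta_pos":[-210,-130,188],"turn":[0,0,0]},
  {"delta_pos":[-238,-130,212],"turn":[0,0,0]},
  {"delta_pos":[-266,-130,236],"turn":[0,0,0]},
  {"delta_pos":[-294,-130,260],"turn":[0,0,0]},
], gripper=1)

```text
t: 2.05
position: [0.3652, -0.3451, 0.3616]
tool_rot: [[0.264, 0.001, 0.964], [-0.964, -0.001, 0.264], [0.001, -1.0, 0.0]]
force: [0.8, 0.9, 0.4]
gripper_width: -0.0
```

Emit:
jog_arm([
  {"delta_pos":[-28,0,25],"turn":[0,0,0]},
  {"delta_pos":[-56,0,50],"turn":[0,0,0]},
  {"delta_pos":[-84,0,75],"turn":[0,0,0]},
  {"delta_pos":[-112,0,100],"turn":[0,0,0]},
  {"delta_pos":[-140,0,125],"turn":[0,0,0]},
  {"delta_pos":[-168,0,150],"turn":[0,0,0]},
  {"delta_pos":[-196,0,175],"turn":[0,0,0]},
  {"delta_pos":[-224,0,200],"turn":[0,0,0]},
  {"delta_pos":[-252,0,225],"turn":[0,0,0]},
  {"delta_pos":[-280,0,250],"turn":[0,0,0]},
  {"delta_pos":[-308,0,275],"turn":[0,-2,0]},
  {"delta_pos":[-312,0,278],"turn":[0,-5,0]},
])

```text
t: 3.05
position: [0.5527, 0.0362, 0.362]
tool_rot: [[0.359, 0.003, 0.933], [-0.933, 0.006, 0.359], [-0.004, -1.0, 0.005]]
force: [-0.4, 1.2, 0.7]
gripper_width: -0.002
```

```bash
python3 - <<'E'
from h import *
np.set_printoptions(precision=4,suppress=True)
s,im,d=snap("wrist","w1"); np.save("pics/w1.npy",d)
import pickle; pickle.dump(s,open("s1.pkl","wb"))
print(s["t"],s["position"],np.array(s["tool_rot"]),s["force"],s["gripper_width"])
for l in ["lid_centre","knob_top","pin_top","tap_stem","lever_grip"]:
    r=bot.spot_point(l,"wrist"); print(l,[(np.round(x["centre"]),round(x["p"],2)) for x in r[:2]])
    z={"lid_centre":.124,"knob_top":.192,"pin_top":.138,"tap_stem":.118,"lever_grip":.118}[l]
    if r:
        c=r[0]["centre"]; print(at_z("wrist",c,z,s), at_d("wrist",c,d[int(round(c[1])),int(round(c[0]))],s))
E
```

```text
3.05 [0.5527 0.0362 0.362 ] [[ 0.3586  0.0034  0.9335]
 [-0.9335  0.0056  0.3586]
 [-0.004  -1.      0.0052]] [-0.3535  1.1781  0.7171] -0.0024833708208256986
lid_centre [(array([314., 140.]), 0.55)]
[ 0.5934 -0.0219  0.124 ] [ 0.598  -0.007   0.1924]
knob_top [(array([331., 152.]), 0.8)]
[ 0.5938 -0.0273  0.192 ] [ 0.5939 -0.0269  0.1933]
pin_top [(array([345., 126.]), 0.48)]
[ 0.6223 -0.0457  0.138 ] [ 0.6223 -0.0452  0.1398]
tap_stem [(array([185., 115.]), 0.63)]
[0.5653 0.1357 0.118 ] [0.5664 0.1342 0.1257]
lever_grip [(array([185., 159.]), 0.95)]
[0.513 0.12  0.118] [0.5146 0.1191 0.1241]
```

View pics/w1.png

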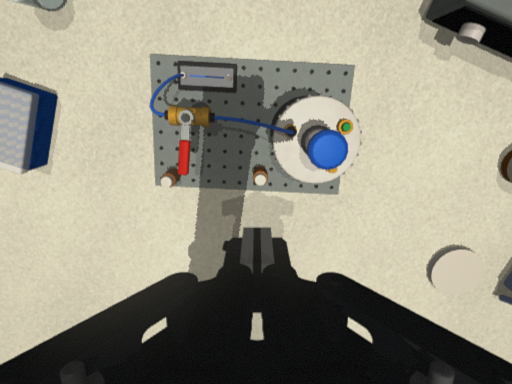

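```bash
python3 - <<'E'
from h import *
import pickle
np.set_printoptions(precision=4,suppress=True)
s=pickle.load(open("s1.pkl","rb")); im=cv2.imread("pics/w1.png"); d=np.load("pics/w1.npy")
c,T=pose("wrist",s); f,cx,cy=K(c)
v,u=np.mgrid[:384,:512]
P=np.stack([(u-cx)/f*d,(v-cy)/f*d,d],-1)@T[:3,:3].T+T[:3,3]
z=P[...,2]; roi=(v<200)&(u>140)&(u<365)
k=roi&(z>.18)&(z<.2)&(u>280); print("knob",k.sum(),P[k].mean(0),(P[k].max(0)+P[k].min(0))/2,np.ptp(P[k],axis=0),np.percentile(z[k],[10,50,90]))
hsv=cv2.cvtColor(im,cv2.COLOR_BGR2HSV)
r=roi&((hsv[...,0]<8)|(hsv[...,0]>172))&(hsv[...,1]>170)&(hsv[...,2]>80)
q=P[r]; w,V=np.linalg.eigh(np.cov(q[:,:2].T)); print("sleeve",r.sum(),q.mean(0),np.ptp(q@np.r_[V[:,1],0]),np.degrees(np.arctan2(*V[::-1,1])))
b=roi&(z>.008)&(z<.024); h=cv2.minAreaRect((P[b][:,:2]*1000).astype(np.float32)); print("board",h)
l=roi&(z>.118)&(z<.130)&(u>260); print("lid",l.sum(),(P[l].max(0)+P[l].min(0))/2,np.ptp(P[l],axis=0))
g=roi&(hsv[...,0]>45)&(hsv[...,0]<85)&(hsv[...,1]>120)&(u>320); print("green",g.sum(),P[g].mean(0),P[g].max(0),u[g].mean(),v[g].mean())
E
```

```text
knob 1297 [ 0.5943 -0.023   0.1921] [ 0.5937 -0.0243  0.1893] [0.0411 0.0414 0.0135] [0.1896 0.1927 0.1939]
sleeve 337 [0.5165 0.1211 0.1246] 0.04288694191114151 -166.99407381139278
board ((567.0753784179688, 56.146331787109375), (200.44725036621094, 300.2860107421875), 18.026914596557617)
lid 4206 [ 0.5937 -0.0174  0.124 ] [0.1106 0.1261 0.0118]
green 50 [ 0.6225 -0.0444  0.1465] [0.627  0.0614 0.5067] 345.98 126.54
```

Emit:
jog_arm([
  {"delta_pos":[24,30,6],"turn":[0,0,0]},
  {"delta_pos":[48,60,11],"turn":[0,0,0]},
  {"delta_pos":[71,90,17],"turn":[0,0,0]},
  {"delta_pos":[71,120,17],"turn":[0,0,0]},
  {"delta_pos":[71,140,17],"turn":[0,0,0]},
  {"delta_pos":[71,150,17],"turn":[0,0,0]},
  {"delta_pos":[71,150,17],"turn":[0,0,0]},
])

```text
t: 3.93
position: [0.5888, -0.0347, 0.209]
tool_rot: [[0.345, -0.005, 0.938], [-0.938, -0.001, 0.345], [-0.001, -1.0, -0.005]]
force: [0.1, -0.4, -0.5]
gripper_width: 0.0
```

```bash
cat > look.py <<'E'
from h import *
import sys,pickle
np.set_printoptions(precision=4,suppress=True)
n=sys.argv[1]
s,im,d=snap("wrist",n); np.save(f"pics/{n}.npy",d); pickle.dump(s,open(n+".pkl","wb"))
print(s["t"],s["position"],s["force"])
hsv=cv2.cvtColor(im,cv2.COLOR_BGR2HSV)
c,T=pose("wrist",s); f,cx,cy=K(c)
v,u=np.mgrid[:384,:512]
P=np.stack([(u-cx)/f*d,(v-cy)/f*d,d],-1)@T[:3,:3].T+T[:3,3]
g=(hsv[...,0]>45)&(hsv[...,0]<85)&(hsv[...,1]>120)&(np.hypot(P[...,0]-.6225,P[...,1]+.047)<.02)
print("green",g.sum(),P[g].mean(0),u[g].mean(),v[g].mean(),np.percentile(P[g][:,2],[10,50,90,98]))
E
python3 look.py w2
```

```text
3.9333 [ 0.5888 -0.0347  0.209 ] [ 0.073  -0.4231 -0.4613]
green 129 [ 0.6223 -0.0468  0.1432] 291.3953488372093 163.52713178294573 [0.1386 0.1395 0.1407 0.2029]
```

View pics/w2.png

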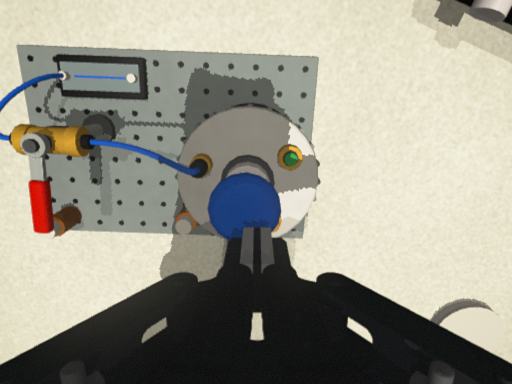

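Emit:
jog_arm([
  {"delta_pos":[-8,0,8],"turn":[0,0,0]},
  {"delta_pos":[-8,8,8],"turn":[0,0,0]},
  {"delta_pos":[-8,15,8],"turn":[0,0,0]},
  {"delta_pos":[-8,24,8],"turn":[0,0,0]},
  {"delta_pos":[-8,33,8],"turn":[0,0,0]},
  {"delta_pos":[-8,41,8],"turn":[0,0,0]},
  {"delta_pos":[-8,45,8],"turn":[0,0,0]},
  {"delta_pos":[-8,45,8],"turn":[0,0,0]},
  {"delta_pos":[-8,45,8],"turn":[0,0,0]},
])

```text
t: 4.73
position: [0.597, -0.0218, 0.1677]
tool_rot: [[0.348, 0.003, 0.937], [-0.937, 0.001, 0.348], [0.0, -1.0, 0.003]]
force: [-1.9, 1.9, 10.9]
gripper_width: 0.0
```

```bash
python3 look.py w3
```

```text
4.7333 [ 0.597  -0.0218  0.1677] [-1.8845  1.9135 10.9169]
green 217 [ 0.623  -0.0464  0.1419] 313.13824884792626 195.1336405529954 [0.1398 0.1423 0.1431 0.1439]
```

View pics/w3.png

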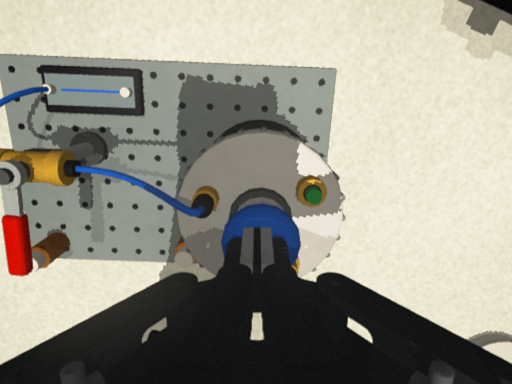

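Emit:
jog_arm([
  {"delta_pos":[0,5,0],"turn":[0,0,0]},
  {"delta_pos":[0,5,0],"turn":[0,0,0]},
])

```text
t: 4.95
position: [0.597, -0.0219, 0.1637]
tool_rot: [[0.348, 0.003, 0.937], [-0.937, 0.0, 0.348], [0.001, -1.0, 0.003]]
force: [-3.4, 0.6, 14.5]
gripper_width: -0.001
```

Emit:
jog_arm([
  {"delta_pos":[-1,-12,-2],"turn":[0,0,0]},
  {"delta_pos":[-2,-25,-3],"turn":[0,0,0]},
  {"delta_pos":[-1,-37,-3],"turn":[0,0,0]},
  {"delta_pos":[-1,-37,-3],"turn":[0,0,0]},
  {"delta_pos":[-1,-37,-3],"turn":[0,0,0]},
  {"delta_pos":[-1,-28,-3],"turn":[0,0,0]},
  {"delta_pos":[-1,-18,-3],"turn":[0,0,0]},
  {"delta_pos":[-1,-8,-3],"turn":[0,0,0]},
  {"delta_pos":[-1,0,-3],"turn":[0,0,0]},
  {"delta_pos":[-1,1,-3],"turn":[0,0,0]},
  {"delta_pos":[-1,1,-3],"turn":[0,0,0]},
  {"delta_pos":[-1,1,-3],"turn":[0,0,0]},
])

```text
t: 5.95
position: [0.5929, -0.0232, 0.1635]
tool_rot: [[0.347, 0.0, 0.938], [-0.938, -0.002, 0.347], [0.002, -1.0, -0.0]]
force: [-8.2, -0.6, 31.2]
gripper_width: 0.0
```

```bash
python3 look.py w4
```

```text
5.95 [ 0.5929 -0.0232  0.1635] [-8.2094 -0.628  31.2494]
green 260 [ 0.6231 -0.0463  0.145 ] 316.18461538461537 191.73461538461538 [0.1403 0.1456 0.1465 0.1471]
```

Emit:
jog_arm([
  {"delta_pos":[0,-12,0],"turn":[0,0,0]},
  {"delta_pos":[0,-25,0],"turn":[0,0,0]},
  {"delta_pos":[0,-37,0],"turn":[0,0,0]},
  {"delta_pos":[0,-37,0],"turn":[0,0,0]},
  {"delta_pos":[0,-37,0],"turn":[0,0,0]},
  {"delta_pos":[0,-28,0],"turn":[0,0,0]},
  {"delta_pos":[0,-18,0],"turn":[0,0,0]},
  {"delta_pos":[0,-9,0],"turn":[0,0,0]},
  {"delta_pos":[0,-3,0],"turn":[0,0,0]},
  {"delta_pos":[0,-1,0],"turn":[0,0,0]},
  {"delta_pos":[0,-1,0],"turn":[0,0,0]},
  {"delta_pos":[0,-1,0],"turn":[0,0,0]},
])

```text
t: 7.0
position: [0.5925, -0.023, 0.1635]
tool_rot: [[0.347, -0.001, 0.938], [-0.938, -0.002, 0.347], [0.001, -1.0, -0.001]]
force: [-6.4, -0.3, 27.4]
gripper_width: -0.002
```

```bash
python3 look.py w5
```

```text
7.0 [ 0.5925 -0.023   0.1635] [-6.3632 -0.3012 27.4045]
green 294 [ 0.6233 -0.046   0.1468] 316.99319727891157 191.37414965986395 [0.1406 0.1484 0.1495 0.15  ]
```

Emit:
jog_arm([
  {"delta_pos":[0,-12,0],"turn":[0,0,0]},
  {"delta_pos":[0,-25,0],"turn":[0,0,0]},
  {"delta_pos":[0,-37,0],"turn":[0,0,0]},
  {"delta_pos":[0,-37,0],"turn":[0,0,0]},
  {"delta_pos":[0,-37,0],"turn":[0,0,0]},
  {"delta_pos":[0,-28,0],"turn":[0,0,0]},
  {"delta_pos":[0,-18,0],"turn":[0,0,0]},
  {"delta_pos":[0,-8,0],"turn":[0,0,0]},
  {"delta_pos":[0,-2,0],"turn":[0,0,0]},
  {"delta_pos":[0,0,0],"turn":[0,0,0]},
  {"delta_pos":[0,0,0],"turn":[0,0,0]},
  {"delta_pos":[0,0,0],"turn":[0,0,0]},
])

```text
t: 8.05
position: [0.5927, -0.0229, 0.1635]
tool_rot: [[0.347, -0.0, 0.938], [-0.938, -0.001, 0.347], [0.001, -1.0, -0.001]]
force: [-6.8, -0.9, 26.9]
gripper_width: -0.002
```

```bash
python3 look.py w6
```

```text
8.05 [ 0.5927 -0.0229  0.1635] [-6.8349 -0.9209 26.8866]
green 325 [ 0.6234 -0.0459  0.149 ] 317.8123076923077 192.95384615384614 [0.1409 0.1512 0.1523 0.1529]
```

Still rising; plenty of time, so two or three more strokes until the pin stops rising.

Emit:
jog_arm([
  {"delta_pos":[0,-12,0],"turn":[0,0,0]},
  {"delta_pos":[0,-25,0],"turn":[0,0,0]},
  {"delta_pos":[0,-37,0],"turn":[0,0,0]},
  {"delta_pos":[0,-37,0],"turn":[0,0,0]},
  {"delta_pos":[0,-37,0],"turn":[0,0,0]},
  {"delta_pos":[0,-28,0],"turn":[0,0,0]},
  {"delta_pos":[0,-18,0],"turn":[0,0,0]},
  {"delta_pos":[0,-8,0],"turn":[0,0,0]},
  {"delta_pos":[0,-2,0],"turn":[0,0,0]},
  {"delta_pos":[0,0,0],"turn":[0,0,0]},
  {"delta_pos":[0,0,0],"turn":[0,0,0]},
  {"delta_pos":[0,0,0],"turn":[0,0,0]},
])

```text
t: 9.1
position: [0.5927, -0.0229, 0.1635]
tool_rot: [[0.348, -0.0, 0.938], [-0.938, -0.001, 0.348], [0.001, -1.0, -0.001]]
force: [-6.7, -0.4, 28.1]
gripper_width: -0.001
```

```bash
python3 look.py w7
```

```text
9.1 [ 0.5927 -0.0229  0.1635] [-6.7153 -0.3503 28.1476]
green 345 [ 0.6235 -0.0458  0.1502] 318.0144927536232 193.30144927536233 [0.1412 0.1531 0.1541 0.1548]
```

Emit:
jog_arm([
  {"delta_pos":[0,-12,0],"turn":[0,0,0]},
  {"delta_pos":[0,-25,0],"turn":[0,0,0]},
  {"delta_pos":[0,-37,0],"turn":[0,0,0]},
  {"delta_pos":[0,-37,0],"turn":[0,0,0]},
  {"delta_pos":[0,-37,0],"turn":[0,0,0]},
  {"delta_pos":[0,-28,0],"turn":[0,0,0]},
  {"delta_pos":[0,-18,0],"turn":[0,0,0]},
  {"delta_pos":[0,-8,0],"turn":[0,0,0]},
  {"delta_pos":[0,-2,0],"turn":[0,0,0]},
  {"delta_pos":[0,0,0],"turn":[0,0,0]},
  {"delta_pos":[0,0,0],"turn":[0,0,0]},
  {"delta_pos":[0,0,0],"turn":[0,0,0]},
])

```text
t: 10.15
position: [0.5927, -0.023, 0.1636]
tool_rot: [[0.347, -0.0, 0.938], [-0.938, -0.001, 0.347], [0.001, -1.0, -0.001]]
force: [-6.3, -0.5, 27.7]
gripper_width: 0.003
```

```bash
python3 look.py w8
```

```text
10.15 [ 0.5927 -0.023   0.1636] [-6.3081 -0.4521 27.7119]
green 344 [ 0.6235 -0.0459  0.1504] 318.03779069767444 193.3953488372093 [0.1416 0.1531 0.1543 0.1547]
```

View pics/w8.png

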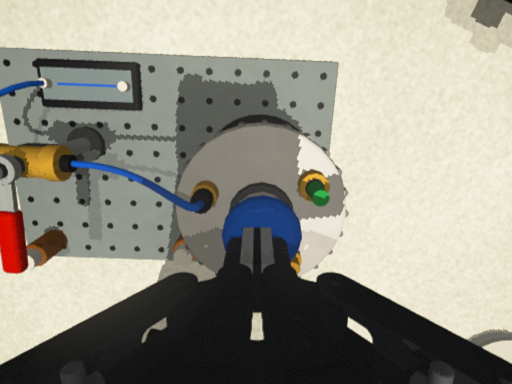

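Emit:
jog_arm([
  {"delta_pos":[0,-20,0],"turn":[0,0,0]},
  {"delta_pos":[0,-45,0],"turn":[0,0,0]},
  {"delta_pos":[-10,-70,-3],"turn":[0,0,0]},
  {"delta_pos":[-35,-80,-8],"turn":[0,0,0]},
  {"delta_pos":[-65,-80,-15],"turn":[0,0,0]},
  {"delta_pos":[-95,-80,-22],"turn":[0,1,0]},
  {"delta_pos":[-119,-80,-27],"turn":[0,2,0]},
  {"delta_pos":[-119,-80,-27],"turn":[0,2,0]},
  {"delta_pos":[-119,-80,-27],"turn":[0,2,0]},
  {"delta_pos":[-119,-80,-27],"turn":[0,2,0]},
])

```text
t: 11.03
position: [0.5254, 0.0784, 0.2398]
tool_rot: [[0.315, -0.002, 0.949], [-0.949, -0.001, 0.315], [0.0, -1.0, -0.002]]
force: [-0.8, -0.9, 0.5]
gripper_width: 0.001
```

```bash
cat > look2.py <<'E'
from h import *
import sys,pickle
np.set_printoptions(precision=4,suppress=True)
n=sys.argv[1]
s,im,d=snap("wrist",n); np.save(f"pics/{n}.npy",d); pickle.dump(s,open(n+".pkl","wb"))
print(s["t"],s["position"],s["force"],np.array(s["tool_rot"])[:,2])
hsv=cv2.cvtColor(im,cv2.COLOR_BGR2HSV)
c,T=pose("wrist",s); f,cx,cy=K(c)
v,u=np.mgrid[:384,:512]
P=np.stack([(u-cx)/f*d,(v-cy)/f*d,d],-1)@T[:3,:3].T+T[:3,3]
r=((hsv[...,0]<8)|(hsv[...,0]>172))&(hsv[...,1]>170)&(hsv[...,2]>80)&(P[...,2]>.115)&(P[...,2]<.13)
q=P[r]; q=q[q[:,2]>.12]
if len(q)>20:
  w,V=np.linalg.eigh(np.cov(q[:,:2].T)); print("sleeve top",len(q),q.mean(0),np.ptp(q@np.r_[V[:,1],0]),np.ptp(q@np.r_[V[:,0],0]),np.degrees(np.arctan2(*V[::-1,1]))%180)
for l in ["tap_stem","lever_grip","knob_top","pin_top"]:
    x=bot.spot_point(l,"wrist")
    z={"tap_stem":.118,"lever_grip":.118,"knob_top":.192,"pin_top":.152}[l]
    if x: print(l,x[0]["centre"],round(x[0]["p"],2),at_z("wrist",x[0]["centre"],z,s))
E
python3 look2.py w9
```

```text
11.0333 [0.5254 0.0784 0.2398] [-0.8311 -0.912   0.5132] [ 0.9492  0.3145 -0.0024]
sleeve top 670 [0.5173 0.1212 0.1245] 0.04315089228015678 0.011986426745485355 14.553851993614558
tap_stem [206.4, 116.9] 0.73 [0.5618 0.1349 0.118 ]
lever_grip [207.5, 174.3] 0.85 [0.5146 0.1206 0.118 ]
knob_top [454.7, 160.7] 0.88 [ 0.5938 -0.0292  0.192 ]
pin_top [464.3, 121.7] 0.8 [ 0.6218 -0.0489  0.152 ]
```

View pics/w9.png

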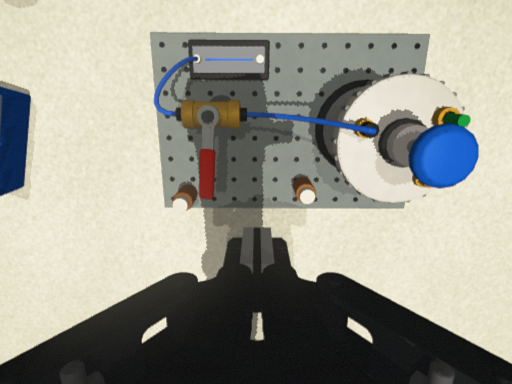

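Emit:
jog_arm([
  {"delta_pos":[0,25,-1],"turn":[0,0,0]},
  {"delta_pos":[0,55,-2],"turn":[0,0,0]},
  {"delta_pos":[0,85,-3],"turn":[0,0,0]},
  {"delta_pos":[0,110,-3],"turn":[0,0,0]},
  {"delta_pos":[0,122,-3],"turn":[0,0,0]},
  {"delta_pos":[0,125,-3],"turn":[0,0,0]},
  {"delta_pos":[0,125,-3],"turn":[0,0,0]},
  {"delta_pos":[0,125,-3],"turn":[0,0,0]},
])

```text
t: 11.95
position: [0.5237, 0.0783, 0.1168]
tool_rot: [[0.314, 0.001, 0.949], [-0.949, 0.0, 0.314], [0.0, -1.0, 0.001]]
force: [0.3, 1.0, -0.1]
gripper_width: -0.002
```

```bash
python3 look2.py w10; python3 -c "
from h import *
s,im,d=snap('scene','sc1')
c=proj('scene',[.56,.07,.1]).astype(int)
cv2.imwrite('pics/sc1z.png',cv2.resize(im[c[1]-60:c[1]+60,c[0]-80:c[0]+80],None,fx=5,fy=5,interpolation=cv2.INTER_CUBIC))"
```

```text
11.95 [0.5237 0.0783 0.1168] [ 0.3157  0.9901 -0.1062] [0.9494 0.3142 0.0011]
sleeve top 2145 [0.5182 0.121  0.1243] 0.04291674766863762 0.012876214621927954 13.98399837660628
tap_stem [166.7, 133.0] 0.72 [0.5625 0.1345 0.118 ]
lever_grip [170.6, 235.9] 0.65 [0.5131 0.1205 0.118 ]
```

View pics/w10.png

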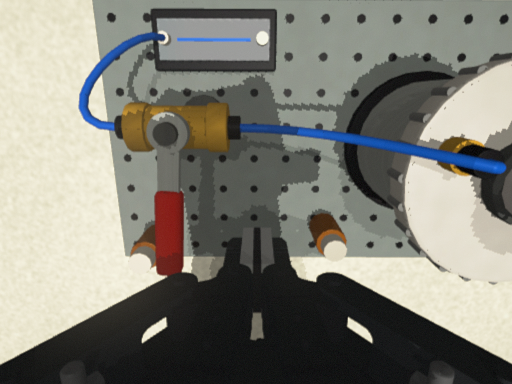

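View pics/sc1z.png

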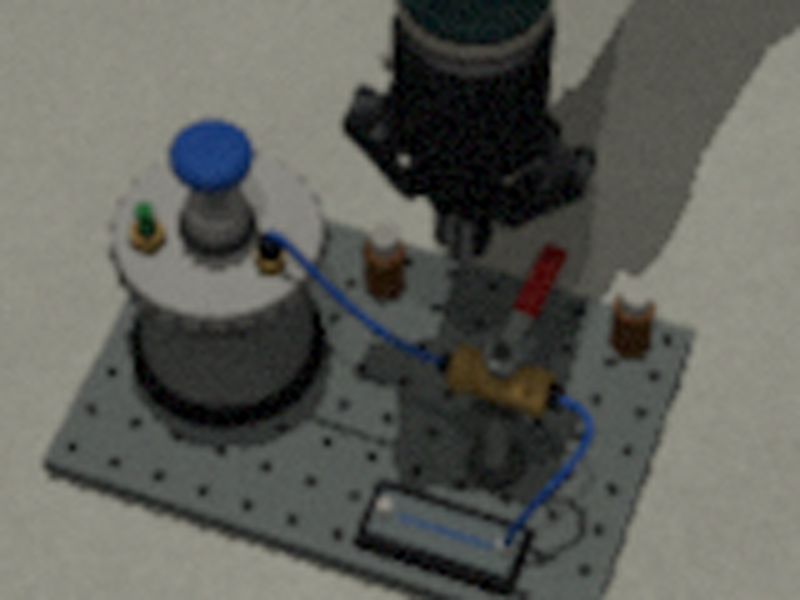

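Emit:
jog_arm([
  {"delta_pos":[-8,0,-1],"turn":[0,0,0]},
  {"delta_pos":[-16,0,-2],"turn":[0,0,0]},
  {"delta_pos":[-24,0,-2],"turn":[0,0,0]},
  {"delta_pos":[-31,0,-3],"turn":[0,0,0]},
  {"delta_pos":[-38,0,-3],"turn":[0,0,0]},
  {"delta_pos":[-45,0,-3],"turn":[0,0,0]},
  {"delta_pos":[-51,0,-2],"turn":[0,0,0]},
  {"delta_pos":[-58,0,1],"turn":[0,0,0]},
  {"delta_pos":[-64,0,3],"turn":[0,0,0]},
  {"delta_pos":[-64,0,3],"turn":[0,0,0]},
])

```text
t: 13.08
position: [0.5055, 0.1421, 0.1163]
tool_rot: [[0.317, -0.0, 0.949], [-0.949, 0.001, 0.317], [-0.001, -1.0, 0.0]]
force: [0.7, 0.0, -0.2]
gripper_width: -0.001
```

```bash
python3 look2.py w11
```

```text
13.0833 [0.5055 0.1421 0.1163] [ 0.688   0.0095 -0.1811] [0.9485 0.3167 0.0002]
sleeve top 2329 [0.521  0.1557 0.1243] 0.0433812667643545 0.012701261668513097 153.71166768798545
tap_stem [314.3, 137.4] 0.66 [0.5635 0.1341 0.118 ]
lever_grip [238.4, 212.1] 0.62 [0.5179 0.1559 0.118 ]
```

View pics/w11.png

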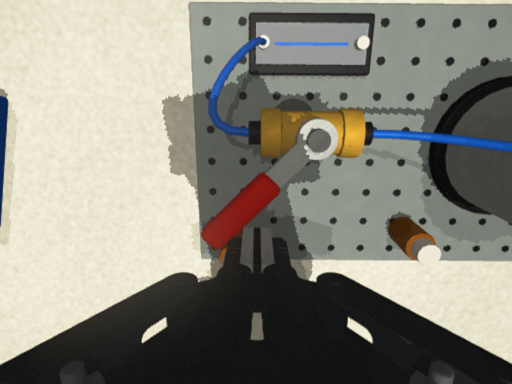

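Emit:
jog_arm([
  {"delta_pos":[-6,0,4],"turn":[0,0,0]},
  {"delta_pos":[-11,0,9],"turn":[0,0,0]},
  {"delta_pos":[-15,0,14],"turn":[0,0,0]},
  {"delta_pos":[-19,0,20],"turn":[0,0,0]},
  {"delta_pos":[-22,0,26],"turn":[0,0,0]},
  {"delta_pos":[-24,0,31],"turn":[0,0,0]},
  {"delta_pos":[-24,0,34],"turn":[0,0,0]},
  {"delta_pos":[-24,0,37],"turn":[0,0,0]},
  {"delta_pos":[-24,0,37],"turn":[0,0,0]},
  {"delta_pos":[-24,0,37],"turn":[0,0,0]},
])

```text
t: 14.17
position: [0.5327, 0.1751, 0.1161]
tool_rot: [[0.315, -0.001, 0.949], [-0.949, 0.001, 0.315], [-0.001, -1.0, -0.0]]
force: [-2.6, -0.4, -0.3]
gripper_width: -0.001
```

```bash
python3 look2.py w12
```

```text
14.1667 [0.5327 0.1751 0.1161] [-2.5959 -0.4244 -0.3005] [ 0.949   0.3154 -0.0004]
sleeve top 2364 [0.5496 0.1809 0.1242] 0.04396854245358953 0.012622803075586386 107.78408076405904
tap_stem [356.2, 212.8] 0.73 [0.563  0.1342 0.118 ]
lever_grip [256.6, 214.3] 0.77 [0.5469 0.1801 0.118 ]
```

View pics/w12.png

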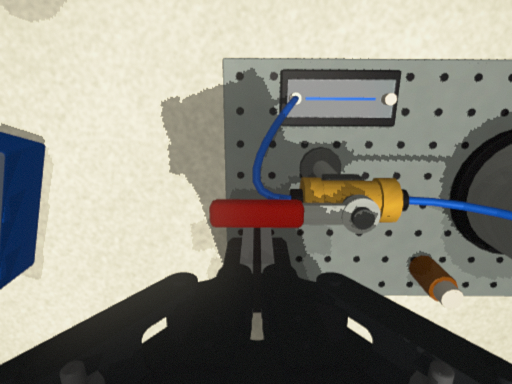

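Emit:
jog_arm([
  {"delta_pos":[0,0,2],"turn":[0,0,0]},
  {"delta_pos":[0,0,3],"turn":[0,0,0]},
  {"delta_pos":[0,0,4],"turn":[0,0,0]},
  {"delta_pos":[0,0,4],"turn":[0,0,0]},
  {"delta_pos":[0,0,4],"turn":[0,0,0]},
])

```text
t: 14.83
position: [0.5332, 0.1744, 0.1159]
tool_rot: [[0.315, -0.007, 0.949], [-0.949, -0.004, 0.315], [0.001, -1.0, -0.008]]
force: [-8.3, -0.7, 4.9]
gripper_width: 0.001
```

Emit:
jog_arm([
  {"delta_pos":[0,0,-8],"turn":[0,0,0]},
  {"delta_pos":[0,0,-20],"turn":[0,0,0]},
  {"delta_pos":[0,-15,-35],"turn":[0,0,0]},
  {"delta_pos":[0,-40,-45],"turn":[0,0,0]},
  {"delta_pos":[0,-75,-50],"turn":[0,0,0]},
  {"delta_pos":[20,-110,-50],"turn":[0,0,0]},
  {"delta_pos":[50,-145,-50],"turn":[0,0,0]},
  {"delta_pos":[80,-170,-40],"turn":[0,0,0]},
  {"delta_pos":[90,-180,-30],"turn":[0,0,0]},
  {"delta_pos":[90,-180,-30],"turn":[0,0,0]},
  {"delta_pos":[90,-180,-30],"turn":[0,0,0]},
])

```text
t: 15.75
position: [0.5388, 0.0798, 0.2975]
tool_rot: [[0.312, 0.005, 0.95], [-0.95, 0.001, 0.312], [0.001, -1.0, 0.005]]
force: [-1.4, -0.5, -0.1]
gripper_width: 0.003
```

```bash
python3 look2.py w13; python3 - <<'E'
from h import *
import pickle
np.set_printoptions(precision=4,suppress=True)
s=pickle.load(open("w13.pkl","rb")); im=cv2.imread("pics/w13.png"); d=np.load("pics/w13.npy")
c,T=pose("wrist",s); f,cx,cy=K(c)
v,u=np.mgrid[:384,:512]
P=np.stack([(u-cx)/f*d,(v-cy)/f*d,d],-1)@T[:3,:3].T+T[:3,3]
z=P[...,2]; hsv=cv2.cvtColor(im,cv2.COLOR_BGR2HSV)
g=(hsv[...,0]>45)&(hsv[...,0]<85)&(hsv[...,1]>120)&(np.hypot(P[...,0]-.6225,P[...,1]+.047)<.02)
print("pin",g.sum(),np.percentile(z[g],[50,90,98]))
k=(hsv[...,0]>100)&(hsv[...,0]<125)&(hsv[...,1]>120)&(np.hypot(P[...,0]-.594,P[...,1]+.0245)<.03)&(z>.15)
print("knob",k.sum(),np.percentile(z[k],[50,90]))
b=(z>.008)&(z<.024)&(v<220)&(np.hypot(P[...,0]-.567,P[...,1]-.056)<.2); print(cv2.minAreaRect((P[b][:,:2]*1000).astype(np.float32)))
E
```

```text
15.75 [0.5388 0.0798 0.2975] [-1.3982 -0.5421 -0.1373] [0.9502 0.3117 0.0045]
sleeve top 465 [0.5488 0.1798 0.1247] 0.04256666070845126 0.011081991519159118 108.22051967568724
tap_stem [213.8, 126.7] 0.69 [0.5625 0.134  0.118 ]
lever_grip [163.4, 129.2] 0.61 [0.544  0.1824 0.118 ]
knob_top [400.4, 161.4] 0.96 [ 0.593  -0.0254  0.192 ]
pin_top [416.2, 130.8] 0.55 [ 0.6215 -0.0472  0.152 ]
pin 140 [0.1524 0.1545 0.1553]
knob 1947 [0.1927 0.1939]
((567.1951904296875, 56.407257080078125), (198.704833984375, 299.8818664550781), 18.097185134887695)
```

View pics/w13.png

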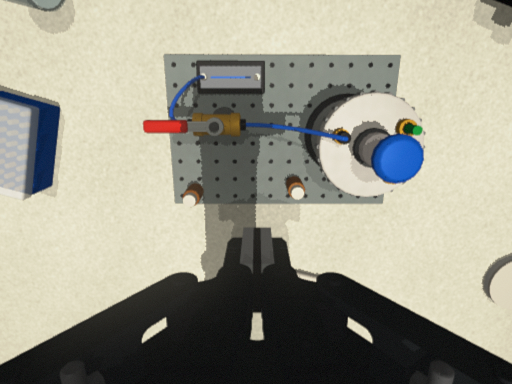

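```bash
python3 -c "
from cell import bot
print(bot.finish_job())"
```

```text
the job is handed in; nothing more can be done
None
```

I pressed the pump knob with shut fingers until the green pin was fully out, then pushed the tap lever round to its open stop. I then moved the arm clear and handed the job in at about 15.8 s of the 54 s allowed. The interface reports no verdict.

- **Pump knob and pin:** The knob took seven strokes. The pin top rose from about 0.1395 m to 0.153 m. The last stroke raised it no further, so it had reached its stop. After the lever push, the knob was back up at 0.193 m.
- **Tap lever:** The sleeve now lies at 108.2° in the bench frame, against 108.1° for the rig's +y axis. That is fully open to within the measurement. A final push met about 8 N at the stop.
- **Rig and vials:** The rig's measured position changed by only about 0.3 mm and its angle by about 0.1°. The two vials still stand. I did not measure the other loose objects again, but the arm passed well above or clear of them.
- **Small disagreements:** Heights from the wrist camera's depth read about 1 mm above the stated values. The knob's bottom stop gave forces of about 27–31 N, above the 13 N spring force, because I pressed slightly past the stop.

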